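# Pack the salt under the top tray of the picnic box

### The job

Pack the salt shaker in the wooden picnic box: take the bar handle of the box's top tray and swing the tray up and over, away from you, on its arms until it rests fully open, stand the salt shaker upright in the compartment underneath and let go of it, then swing the tray back and lower it gently until it is fully closed. Set the shaker down rather than dropping it, and leave the other jars and the mill standing where they are.

Things in the scene. Friction and masses are not known exactly. Their poses are not given: they have to be found in the camera images.
- picnic_box: Open light-wood box under a tray, fixed to the worktop: 200 mm along its x, 160 mm along its y, rim 104 mm high; walls and floor 6 mm, one undivided compartment 188 x 148 mm inside, 98 mm deep. Origin: centre of its underside, on the worktop; y points away from the robot, x to the robot's right, z up (turned up to 0.25 rad). Steel arms lie within 10 mm of its two end faces (+x and -x).
- compartment (a point): Centre of the compartment's inner floor, 6 mm above the worktop; axes as the box's.
- tray_handle (a point): Centre of the tray's steel bar handle: a level bar along the box's x, 12 mm wide, 16 mm high, 108 mm clear between its posts; its centre 60 mm above the tray's underside, 164 mm above the worktop when closed; 47 mm free below the bar, 69 mm on either side (y) to the tray's walls. The point keeps the box's axes, as the tray stays level.
- tray_floor (a point): Centre of the underside of the tray (light wood, open at the top, 200 x 160 mm as the box, 35 mm high, floor 5 mm, 0.3 kg); axes as the box's. Closed, it lies at the box rim; fully open, behind the box (+y), at rim height and 30 mm clear of the box. The arms move freely: let go, the tray falls shut below 1.047 rad of swing and open above it, and rests at either stop.
- tray_swing (a joint): Swing of the tray's parallel 110 mm arms (rad): 0 closed, 2.094 fully open (stop). From its closed place the handle moves, in the box's frame, by y: 0.110*(cos(0.524) - cos(0.524+q)), z: 0.110*(sin(0.524+q) - sin(0.524)), x: 0; it first rises, is 55 mm up at q = 1.047, and ends 190 mm to +y at its first height.
- salt_shaker: Clear salt shaker with a grey domed metal top with holes, 44 mm diameter, 90 mm high (narrower, 34 mm, above 74 mm), 0.1 kg; the smallest of the four standing things. Origin: centre of its underside; z up along its axis.
- spice_jar: Glass spice jar with a green label and green screw cap, 46 mm diameter, 106 mm high (too tall for the box). Origin: centre of its underside. To be left alone.
- honey_jar: Squat jar with a silver lid, 64 mm diameter, 109 mm high. Origin: centre of its underside. To be left alone.
- pepper_mill: Turned wooden pepper mill, 58 mm diameter, 170 mm high. Origin: centre of its underside. To be left alone.
Not all that is in view belongs to the job. Leave any orange look-alike of the salt_shaker alone.

How it is judged:
By the outcome, as a careful person would: the job done as asked, in the order asked, and still so for the second after the job is handed in, with the robot touching nothing.
It also fails if it takes over 72 s, if anything falls off the work surface, if the arm or the gripper's body presses on something with over 40 N, if the wrist force passes 120 N, or if a joint passes its speed limit or range.

### The arm

A 7-joint arm with a two-finger parallel gripper is mounted at the origin on a cart in front of the work surface, level with it; the furniture and walls round the work are solid. World frame = base frame: x ahead of the robot, y to its left, z up, the work surface at z = 0. Lengths are in m, angles in rad, forces in N, time in s.
With the tool pointing down it reaches from about 0.35 to 0.9 m from the base axis. Payload 19.9 kg.
Tool frame: the origin (TCP) lies midway between the tips of the shut fingers; the grasp point (between the pads) lies 19 mm behind it (robot.pinch_z is the z of the grasp point in the tool frame, in m); z points along the fingers, x is the direction in which the jaws open and shut, and the axes are right-handed (so a half turn about z gives the same grasp; the last joint's range is limited). The gripper opens to 85 mm and grips with 20 to 120 N. Pads are 22 mm wide; open, the fingers measure 114 mm over their backs; the gripper's body (76 mm by 85 mm) begins 54 mm behind the grasp point. The pads swing forward as they close: fully open they stand 13 mm farther back than shut.
Start: joints at [1.228, 0.417, -0.01, 1.614, 0.005, 1.111, -0.053], TCP at [0.185, -0.597, 0.231] pointing down, gripper open.
Joint ranges: [-2.81, 2.81], [-0.39, 2.02], [-1.27, 1.25], [0.06, 2.57], [-1.19, 4.33], [0.19, 2], [-2.82, 2.82]. Speed limits (rad/s): [1.89, 1.89, 2.39, 2.39, 3.01, 3.01, 3.01].

### API

Orientations are given as a unit quaternion [x, y, z, w].
In Python, from bench import robot gives the robot as it stands.
- The arm moves only by the tool play_rows, never from a script. Its argument "series" is text: rows parted by semicolons, each of 7 numbers parted by spaces: the shift along the tool's x, y, z in m, then the turn, a rotation vector about the tool's x, y, z in degrees, then the closure, from -1 (fully open) to 1 (shut), so that 0 is half open. In form: x y z ax ay az hand; .... A call has 1 to 5 rows; each row shifts and turns the pose as measured when the row begins, along the tool's axes as they then stand; what a row does not reach is not made up. A row lasts 1/10 s, in which the tool goes at most 50 mm and 8.59 degrees, less where a joint would pass 70% of its speed; a pose out of reach is approached as far as the arm can. A call with a gripper value outside its range is refused whole. The fingers move at their own pace and stop on an object; "grip_force" is the grip in N (left out, the last holds). Time passes only in rows, so rows that do not move let the fingers close. It gives the time, the measured TCP pose, the force and the opening at its end, in the units of the state.
- robot.read_state(): the state, without advancing time (a new reading comes with each control period).
- robot.camera(name): name is "side" or "top"; returns the picture (400x640x3 uint8, red, green, blue); there is no depth.
- robot.get_calibration(name): a dict with "camera_matrix" (3x3 intrinsics, pixels), "pose" (4x4, takes a point from camera to world coordinates). Camera axes: x right, y down, z forward; pixel columns grow to the right and rows downward; lengths in m; the calibration is good to about 2 mm. A picture is of the moment at which its call begins. get_calibration takes no time and is no camera call.
- robot.sign_off(): hands the job in, once; it reports no verdict.
Trained networks look in the newest picture that a camera, given by its name, has taken for a name from the list of things; names that differ only in an ending like _2 or _b are one class to them, and where a whole thing is asked for, a point or a joint stands for the part that bears it (a point fixed in the world has none). Each returns a list of dicts, best first, with "score" (0 to 1); they miss things now and then, are a little off and sometimes report something else, mostly with a low value. They report only what shows in the picture. A call takes as long as a camera call. They do not tell look-alikes from the thing itself.
- robot.outline_of(name, camera): "region" (400x640 bool, what is visible of it) and "box" ([left, top, right, bottom] in pixels, round what is visible of it).
The state is a dict: "time": time; "qpos": joint angles; "dq": joint speeds; "effort": joint torques, N m; "tcp_pos": TCP position; "ee_rot": TCP orientation; "contact_force": force on the tool from outside, world axes, zero at the start; "torque": the same for the moment, N m; "finger_gap": finger opening in m.
Only numpy, scipy, OpenCV 4.12 (cv2) and the standard library are available. Lean on these libraries where they do the work, as an engineer would, in place of code of your own. Each camera call takes 0.05 s, during which the arm holds its last target.

## Working session

There is one attempt and no reset: what is moved stays moved. The work goes in short steps, Python scripts to look and compute and a tool call to move; the robot and the scene stay as the last step left them, time stands still between calls to the robot, and variables do not carry over. Pictures are saved under pics/ and viewed, and the job is handed in when it is done.

Besides the shell and the picture viewer there is one more tool, called after "Request:" as name(argument=value, ...) on one line, values as JSON. play_rows: Moves the arm, as the interface text tells. Its arguments: {"type":"object","properties":{"series":{"type":"string"},"grip_force":{"type":"number"}},"required":["series"]}

```bash
mkdir -p pics; ls
python3 - <<'E'
from bench import robot
import cv2,numpy as np
print(robot.read_state(), robot.pinch_z)
for c in("side","top"):
    im=robot.camera(c); cv2.imwrite(f"pics/{c}0.png",im[:,:,::-1])
    k=robot.get_calibration(c); print(c,np.round(k["camera_matrix"],1).tolist(),np.round(k["pose"],4).tolist())
    for n in["picnic_box","tray_handle","salt_shaker","spice_jar","honey_jar","pepper_mill"]:
        for d in robot.outline_of(n,c): print(n,round(d["score"],2),np.round(d["box"]).tolist(),int(d["region"].sum()))
E
```

```text
pics
{'time': 0.0, 'qpos': array([ 1.22850818,  0.41798736, -0.01029903,  1.61418406,  0.00467686,
        1.11072776, -0.05296511]), 'dq': array([ 0.00017432, -0.00257615,  0.00066546,  0.00111886,  0.00037258,
       -0.00018066,  0.00089422]), 'effort': array([-1.36952352e-03, -8.64447212e+01,  6.78048581e-01, -4.34890044e+01,
        1.90794485e-02,  7.38257251e-03, -7.34806827e-05]), 'tcp_pos': array([ 0.18505587, -0.59659466,  0.23064778]), 'ee_rot': array([ 8.05077782e-01, -5.93168909e-01, -5.37696276e-04, -3.49435794e-04]), 'contact_force': array([ 0.56446095,  0.12441719, -0.37143786]), 'torque': array([0.01069931, 0.00934304, 0.02764403]), 'finger_gap': 0.0852156059641564} -0.0187
side [[372.3, 0.0, 314.7], [0.0, 372.3, 197.9], [0.0, 0.0, 1.0]] [[0.9178, -0.2715, 0.2896, 0.2745], [-0.3966, -0.5975, 0.697, -0.3404], [-0.0162, -0.7545, -0.6561, 0.7202], [0.0, 0.0, 0.0, 1.0]]
picnic_box 0.9 [261.0, 217.0, 381.0, 352.0] 10194
picnic_box 0.3 [264.0, 220.0, 381.0, 325.0] 7348
tray_handle 0.84 [263.0, 218.0, 379.0, 327.0] 7422
salt_shaker 0.95 [323.0, 193.0, 333.0, 221.0] 341
salt
[... 433 characters left out ...]
, 0.3524], [-0.999, 0.0408, -0.0156, 0.3026], [0.0058, -0.2304, -0.9731, 0.9655], [0.0, 0.0, 0.0, 1.0]]
picnic_box 0.84 [350.0, 189.0, 455.0, 272.0] 6306
tray_handle 0.58 [355.0, 189.0, 452.0, 272.0] 5958
salt_shaker 0.8 [251.0, 140.0, 272.0, 166.0] 294
salt_shaker 0.79 [293.0, 177.0, 312.0, 199.0] 253
salt_shaker 0.64 [296.0, 151.0, 311.0, 170.0] 278
salt_shaker 0.63 [290.0, 265.0, 310.0, 285.0] 244
salt_shaker 0.61 [348.0, 191.0, 453.0, 274.0] 6478
salt_shaker 0.57 [355.0, 193.0, 452.0, 267.0] 6128
spice_jar 0.53 [304.0, 230.0, 323.0, 252.0] 355
honey_jar 0.83 [250.0, 206.0, 272.0, 234.0] 614
honey_jar 0.63 [356.0, 188.0, 453.0, 272.0] 6028
pepper_mill 0.79 [216.0, 164.0, 256.0, 199.0] 680
```

Run:
```python
import cv2
a=cv2.imread("pics/side0.png");cv2.imwrite("pics/s1.png",cv2.resize(a[110:360,210:410],None,fx=3,fy=2.4*1.25*.8,interpolation=cv2.INTER_CUBIC)[:600])
a=cv2.imread("pics/side0.png");cv2.imwrite("pics/s2.png",cv2.resize(a[150:250,230:390],None,fx=5,fy=5,interpolation=cv2.INTER_CUBIC))
a=cv2.imread("pics/top0.png");cv2.imwrite("pics/t1.png",cv2.resize(a[130:300,210:470],None,fx=3,fy=3,interpolation=cv2.INTER_CUBIC))
```

```text
(no output)
```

View pics/side0.png

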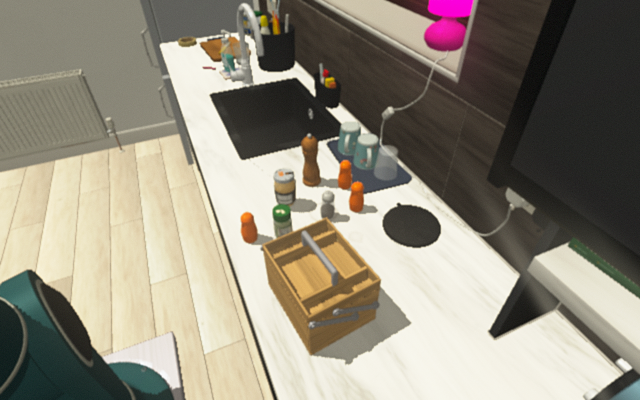

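View pics/s2.png

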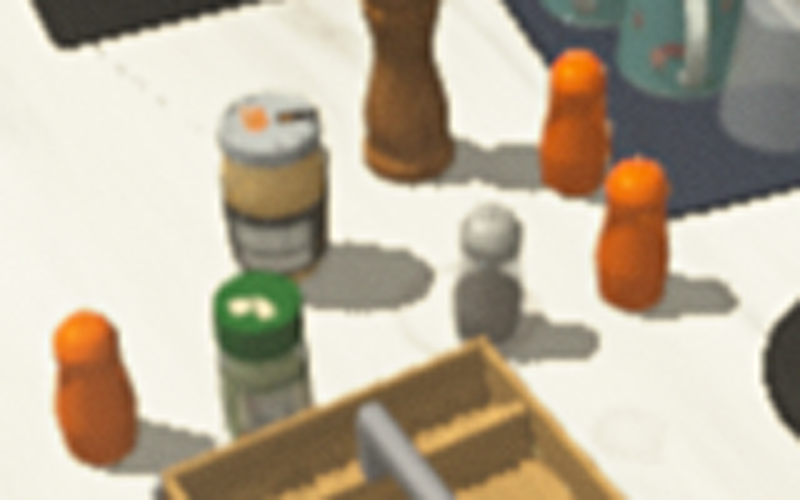

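View pics/t1.png

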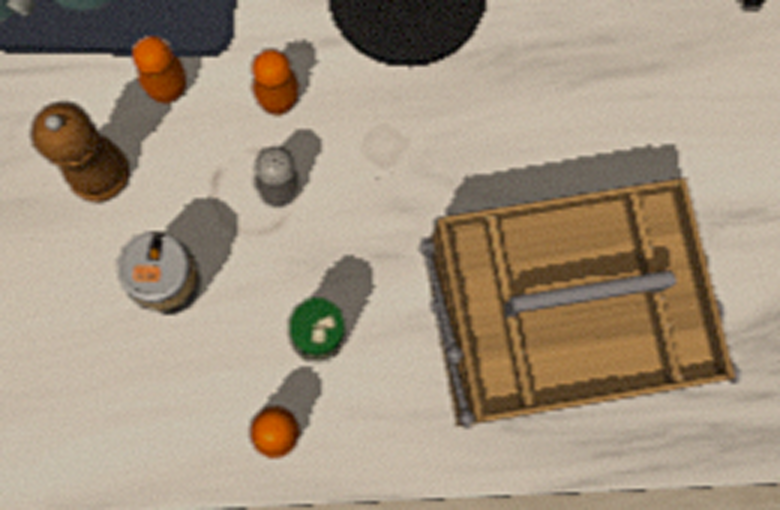

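Four things look like the shaker: grey/clear at side (328,207) / top (302,188), and orange ones at side (249,227), (344,177), (357,197). The grey-domed clear one fits the description, and the enlarged crops confirm it. Next I'll fit positions.

```bash
cat > h.py <<'E'
import numpy as np,cv2
from bench import robot
from scipy.optimize import least_squares
from scipy.spatial.transform import Rotation as R
def proj(c,P):
    k=robot.get_calibration(c);T=np.linalg.inv(k["pose"])
    p=np.atleast_2d(P)@T[:3,:3].T+T[:3,3];u=p@np.array(k["camera_matrix"]).T
    return u[:,:2]/u[:,2:]
def sil(c,prof,x,y):
    m=np.zeros((400,640),np.uint8);a=np.linspace(0,2*np.pi,40)
    for (r0,z0),(r1,z1) in zip(prof,prof[1:]):
        P=np.vstack([np.c_[x+r*np.cos(a),y+r*np.sin(a),0*a+z] for r,z in((r0,z0),(r1,z1))])
        cv2.fillConvexPoly(m,cv2.convexHull((proj(c,P)*16).astype(np.int32)),1,shift=4)
    return m
def rectP(b,w,d,z):
    c,s=np.cos(b[2]),np.sin(b[2])
    # box x axis = (s,-c), y axis=(c,s)
    return np.array([[b[0]+u*s+v*c,b[1]-u*c+v*s,z] for u,v in((-w/2,d/2),(w/2,d/2),(w/2,-d/2),(-w/2,-d/2))])
E
python3 - <<'E'
from h import *
obs=np.array([[437,218],[684,180],[735,376],[472,421]])/3+[210,130]
f=least_squares(lambda b:(proj("top",rectP(b,.2,.16,.139))-obs).ravel(),[.5,0,0]); b=f.x
print("box",b,np.round(f.fun,1))
for c in("side","top"):
    a=cv2.imread(f"pics/{c}0.png");a=cv2.resize(a,None,fx=4,fy=4,interpolation=cv2.INTER_CUBIC)
    for z,w,d in((.139,.2,.16),(0,.2,.16),(.172,.108,.012)):
        q=proj(c,rectP(b,w,d,z))*4+1.5
        cv2.polylines(a,[q.astype(int)],True,(0,0,255),1)
    cv2.imwrite(f"pics/fit_{c}.png",a[840:1440,960:1600] if c=="side" else a[700:1140,1340:1860])
for n,prof in(("salt_shaker",[(.022,0),(.022,.05),(.017,.074),(.017,.085),(.01,.09)]),("spice_jar",[(.023,0),(.023,.106)]),("honey_jar",[(.032,0),(.032,.109)]),("pepper_mill",[(.029,0),(.025,.17)])):
  for c in("top","side"):
    robot.camera(c)
    for d in robot.outline_of(n,c):
        m=d["region"]
        if m.sum()>2000: continue
        ys,xs=np.nonzero(m);cen=np.array([xs.mean(),ys.mean()])
        k=robot.get_calibration(c)
        def r(p):
            s=sil(c,prof,*p);y,x=np.nonzero(s);return np.array([x.mean(),y.mean()])-cen
        g=np.array([.6,.2])
        f=least_squares(r,[.55,.2],diff_step=.01)
        print(n,c,round(d["score"],2),np.round(cen),np.round(f.x,4),np.round(f.fun,2),m.sum(),sil(c,prof,*f.x).sum())
E
```

```text
box [0.46127699 0.10345958 0.11738151] [-0.5 -0.6  0.2 -1.1 -0.4  1.1  0.7  0.5]
salt_shaker top 0.72 [301. 189.] [0.5919 0.3414] [ 0.03 -0.02] 280 333
salt_shaker top 0.65 [300. 156.] [0.6832 0.3409] [-0.02  0.  ] 262 359
salt_shaker top 0.61 [262. 153.] [0.6974 0.444 ] [-0.    0.05] 297 377
salt_shaker top 0.6 [301. 273.] [0.3729 0.3492] [-0.01  0.  ] 235 287
salt_shaker side 0.88 [356. 196.] [0.6827 0.3401] [-0.01  0.  ] 361 486
salt_shaker side 0.84 [327. 205.] [0.5937 0.3414] [-0.01  0.01] 360 506
salt_shaker side 0.71 [345. 175.] [0.6983 0.4429] [-0.02  0.01] 365 442
salt_shaker side 0.66 [248. 227.] [0.3738 0.3496] [ 0.01 -0.03] 432 566
spice_jar top 0.83 [315. 240.] [0.4527 0.3096] [-0.02  0.05] 311 383
honey_jar side 0.89 [284. 186.] [0.5091 0.4461] [0. 0.] 765 998
pepper_mill top 0.72 [236. 180.] [0.6065 0.5006] [0.02 0.02] 728 908
pepper_mill side 0.84 [310. 161.] [0.6059 0.4878] [ 0. -0.] 756 1103
pepper_mill side 0.23 [327. 205.] [0.572  0.2957] [-0.    0.01] 336 1395
```

View pics/fit_side.png

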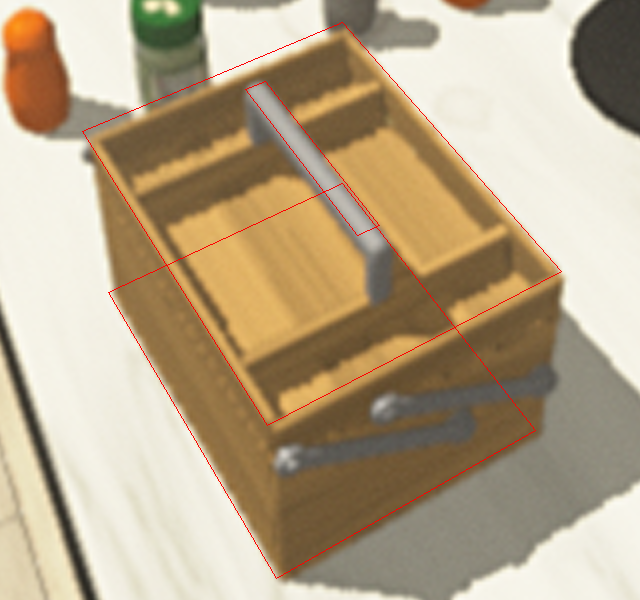

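View pics/fit_top.png

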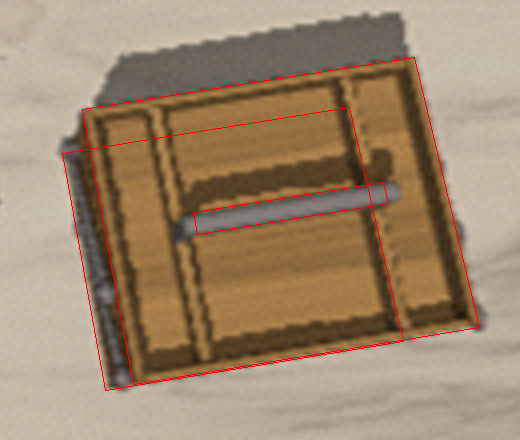

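The overlay fits to within 2–3 mm. The shaker is at about (0.593, 0.341) and both cameras agree. Next I'll refine the box using both views.

```bash
cat >> h.py <<'E'
def to(x,y,z,yaw):
    s=robot.read_state();Rm=R.from_quat(s["ee_rot"])
    d=Rm.inv().apply(np.array([x,y,z])-s["tcp_pos"])
    g=R.from_matrix(np.array([[np.cos(yaw),np.sin(yaw),0],[np.sin(yaw),-np.cos(yaw),0],[0,0,-1]]))
    rv=np.degrees((Rm.inv()*g).as_rotvec())
    print("t",round(s["time"],2),"tcp",np.round(s["tcp_pos"],4),"F",np.round(s["contact_force"],1),"gap",round(s["finger_gap"],4),"| d mm",np.round(d*1000,1),"rot",np.round(rv,2))
E
python3 - <<'E'
from h import *
ot=np.array([[437,218],[684,180],[735,376],[472,421]])/3+[210,130]
os_=(np.array([[345,25],[560,275],[272,428],[93,137],[538,432],[277,578]])-1.5)/4+[240,210]
def r(b):
    return np.r_[(proj("top",rectP(b,.2,.16,.139))-ot).ravel(),(proj("side",rectP(b,.2,.16,.139))-os_[:4]).ravel(),(proj("side",rectP(b,.2,.16,0))[1:3]-os_[4:]).ravel()]
f=least_squares(r,[.46,.1,.11]);print(f.x,np.round(f.fun,1))
to(.35,-.35,.26,-.785)
to(.46,.103,.25,.117)
E
```

```text
[0.4619863  0.10239922 0.11564245] [-0.  -1.   0.7 -1.3  0.   0.8  1.1  0.1  0.  -0.3  0.9 -0.4 -0.6 -0.3
 -2.2 -1.2 -0.   0.1  0.3  0.3]
t 1.5 tcp [ 0.1852 -0.5969  0.2313] F [-0.4  0.3  0.5] gap 0.0851 | d mm [-187.  -230.6  -28.7] rot [ 0.000e+00  1.000e-02 -2.779e+01]
t 1.5 tcp [ 0.1852 -0.5969  0.2313] F [-0.4  0.3  0.5] gap 0.0851 | d mm [-587.  -469.9  -18.7] rot [-0.000e+00  1.000e-02 -7.947e+01]
```

Request:
play_rows(series="0 -0.05 0 0 0 -5.5 -1;0 -0.05 0 0 0 -5.5 -1;0 -0.05 0 0 0 -5.5 -1;0 -0.05 0 0 0 -5.5 -1;0 -0.05 0 0 0 -5.5 -1", grip_force=40)

```text
time: 2.0
tcp_pos: [0.4003, -0.483, 0.2307]
ee_rot: [0.923, -0.384, -0.001, 0.002]
contact_force: [0.5, -0.5, -0.3]
finger_gap: 0.0853
```

Run:
```python
from h import *
to(.462,.1025,.23,.116)
```

```text
t 2.0 tcp [ 0.4003 -0.483   0.2307] F [ 0.5 -0.5 -0.3] gap 0.0853 | d mm [-371.4 -456.7   -1. ] rot [  0.2    0.09 -51.78]
```

Request:
play_rows(series="-0.03 -0.039 0 0 0 -5 -0.5;-0.028 -0.041 0 0 0 -5 -0.5;-0.024 -0.043 0 0 0 -5 -0.5;-0.02 -0.045 0 0 0 -5 -0.5;-0.016 -0.047 0 0 0 -5 -0.5")

```text
time: 2.5
tcp_pos: [0.429, -0.2341, 0.2293]
ee_rot: [0.987, -0.163, -0.0, 0.002]
contact_force: [1.6, 0.2, 0.1]
finger_gap: 0.064
```

Request:
play_rows(series="-0.013 -0.048 0 0 0 -5 -0.5;-0.009 -0.049 0 0 0 -5 -0.5;-0.005 -0.049 0 0 0 -5 -0.5;0 -0.05 0 0 0 -5 -0.5;0 -0.04 0 0 0 -5 -0.5")

```text
time: 3.0
tcp_pos: [0.4373, 0.008, 0.2297]
ee_rot: [0.998, 0.063, 0.001, 0.003]
contact_force: [1.0, -0.3, 0.6]
finger_gap: 0.0642
```

Run:
```python
from h import *
to(.462,.1025,.23,.116)
```

```text
t 3.0 tcp [0.4373 0.008  0.2297] F [ 1.  -0.3  0.6] gap 0.0642 | d mm [ 36.5 -90.6  -0.7] rot [ 0.33 -0.11  0.63]
```

Request:
play_rows(series="0.013 -0.032 0 0 0 0 -0.2;0.013 -0.032 0 0 0 0 -0.2;0.01 -0.026 0 0.3 0 0.5 -0.2;0 0 0 0 0 0 -0.2")

```text
time: 3.4
tcp_pos: [0.4609, 0.1113, 0.2306]
ee_rot: [0.998, 0.064, 0.002, 0.0]
contact_force: [-0.0, -1.3, 0.5]
finger_gap: 0.0515
```

Run:
```python
from h import *
to(.462,.1025,.145,.116)
im=robot.camera("side");cv2.imwrite("pics/s3.png",cv2.resize(im[150:350,210:410,::-1],None,fx=3,fy=3))
im=robot.camera("top");cv2.imwrite("pics/t3.png",cv2.resize(im[130:300,270:470,::-1],None,fx=3,fy=3))
```

```text
t 3.4 tcp [0.4609 0.1113 0.2306] F [-0.  -1.3  0.5] gap 0.0515 | d mm [-0.5  8.8 85.6] rot [ 0.02 -0.29  0.73]
```

View pics/s3.png

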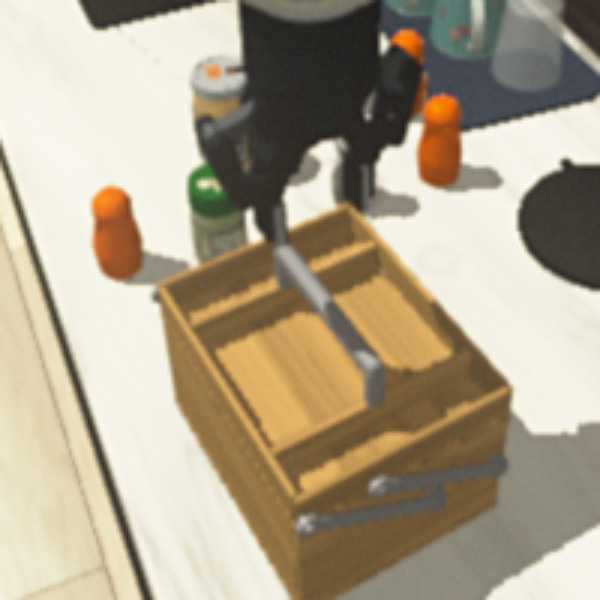

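View pics/t3.png

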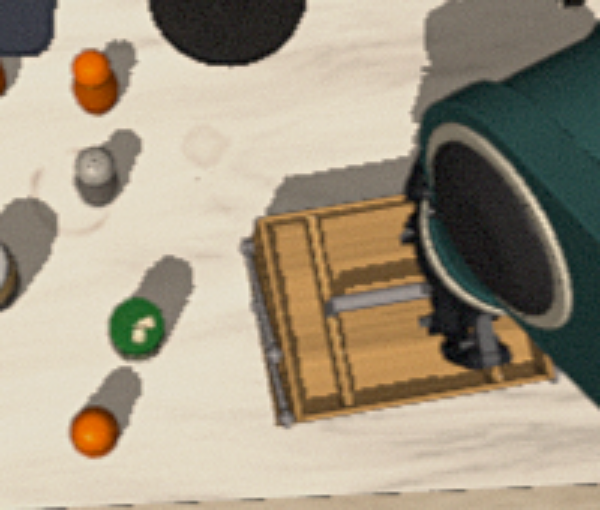

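Request:
play_rows(series="0 0.008 0.025 0 0 0.7 -0.2;0 0 0.025 0 0 0 -0.2;0 0 0.02 0 0 0 -0.2;0 0 0.013 0 0 0 -0.2;0 0 0 0 0 0 -0.2")

```text
time: 4.0
tcp_pos: [0.4626, 0.0938, 0.1453]
ee_rot: [0.999, 0.053, 0.003, 0.002]
contact_force: [0.3, -0.5, 1.1]
finger_gap: 0.0518
```

Run:
```python
from h import *
to(.462,.1025,.145,.116)
im=robot.camera("side");cv2.imwrite("pics/s4.png",cv2.resize(im[190:330,240:400,::-1],None,fx=4,fy=4))
```

```text
t 4.0 tcp [0.4626 0.0938 0.1453] F [ 0.3 -0.5  1.1] gap 0.0518 | d mm [ 0.4 -8.7  0.2] rot [ 0.29 -0.34 -0.53]
```

View pics/s4.png

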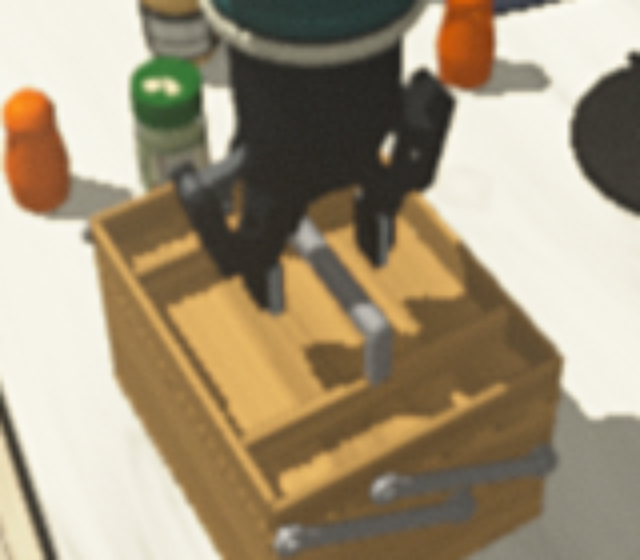

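The fingers straddle the bar, at about (270,300) and (378,250) in the crop. Closing.

Request:
play_rows(series="0 0 0 0 0 0 1;0 0 0 0 0 0 1;0 0 0 0 0 0 1;0 0 0 0 0 0 1;0 0 0 0 0 0 1", grip_force=40)

```text
time: 4.55
tcp_pos: [0.4635, 0.0936, 0.1489]
ee_rot: [0.999, 0.053, 0.005, 0.003]
contact_force: [2.4, -0.1, -5.2]
finger_gap: 0.0114
```

Run:
```python
from h import *
to(.462,.1025,.145,.116)
```

```text
t 4.55 tcp [0.4635 0.0936 0.1489] F [ 2.4 -0.1 -5.2] gap 0.0114 | d mm [-0.6 -9.   3.8] rot [ 0.36 -0.53 -0.52]
```

Request:
play_rows(series="0.006 0 -0.0092 0 0 0 1;0.0069 0 -0.0086 0 0 0 1;0.0077 0 -0.0079 0 0 0 1;0.0084 0 -0.0071 0 0 0 1;0.0091 0 -0.0062 0 0 0 1")

```text
time: 5.05
tcp_pos: [0.5059, 0.0987, 0.191]
ee_rot: [0.999, 0.054, 0.008, 0.001]
contact_force: [20.5, 7.9, -42.8]
finger_gap: 0.0111
```

```bash
cat >> h.py <<'E'
def sw(p0,n=5,dq=.15,yaw=.1156,sgn=1):
    s=robot.read_state();d=s["tcp_pos"]-np.array(p0)
    y=d[0]*np.cos(yaw)+d[1]*np.sin(yaw);x=d[0]*np.sin(yaw)-d[1]*np.cos(yaw);z=d[2]
    v=np.array([.11*np.cos(.524)-y,.11*np.sin(.524)+z]);phi=np.arctan2(v[1],v[0]);q=phi-.524
    print("t",s["time"],"F",np.round(s["contact_force"],1),"M",np.round(s["torque"],1),"gap",s["finger_gap"],"q",round(q,3),"rad err mm",round((np.hypot(*v)-.11)*1e3,1),"x",round(x*1e3,1))
    f=lambda q:np.array([.11*(np.cos(.524)-np.cos(.524+q)),.11*(np.sin(.524+q)-np.sin(.524))])
    Rm=R.from_quat(s["ee_rot"]);print("yaw",np.degrees(np.arctan2(*Rm.as_matrix()[[1,0],0])))
    for i in range(n):
        a=q if i==0 else max(0,min(q+sgn*dq*i,2.094));b=max(0,min(q+sgn*dq*(i+1),2.094));w=f(b)-f(a)
        W=np.array([w[0]*np.cos(yaw),w[0]*np.sin(yaw),w[1]])
        print(np.round(b,2),np.round(Rm.inv().apply(W)*1e3,1))
E
python3 - <<'E'
from h import *
sw([.4635,.0936,.149])
E
```

```text
t 5.05 F [ 20.5   7.9 -42.8] M [ 1.4 -3.9  0.3] gap 0.01109295427584125 q 0.551 rad err mm 0.3 x -0.2
yaw 6.175323640308973
0.7 [15.1 -0.1 -6.5]
0.85 [15.9 -0.1 -4.2]
1.0 [16.4 -0.1 -1.7]
1.15 [16.5 -0.1  0.7]
1.3 [16.2 -0.1  3.2]
```

Request:
play_rows(series="0 0 0.001 0 0 0 1;0 0 0 0 0 0 1")

```text
time: 5.25
tcp_pos: [0.5078, 0.0991, 0.1911]
ee_rot: [0.999, 0.054, 0.008, 0.001]
contact_force: [0.5, 0.9, -5.0]
finger_gap: 0.0111
```

Run:
```python
from h import *
sw([.4635,.0936,.149]);to(.5,.1,.2,.1156)
im=robot.camera("side");cv2.imwrite("pics/s5.png",cv2.resize(im[170:350,220:400,::-1],None,fx=3.3,fy=3.3))
```

```text
t 5.25 F [ 0.5  0.9 -5. ] M [-0.1  0.2  0.3] gap 0.01106325758258809 q 0.566 rad err mm -0.5 x -0.3
yaw 6.160774440174667
0.72 [15.3 -0.1 -6.3]
0.87 [16.  -0.1 -3.9]
1.02 [16.4 -0.1 -1.5]
1.17 [16.5 -0.1  1. ]
1.32 [16.1 -0.1  3.5]
t 5.25 tcp [0.5078 0.0991 0.1911] F [ 0.5  0.9 -5. ] gap 0.0111 | d mm [-7.5 -1.7 -9. ] rot [ 0.13 -0.94 -0.46]
```

View pics/s5.png

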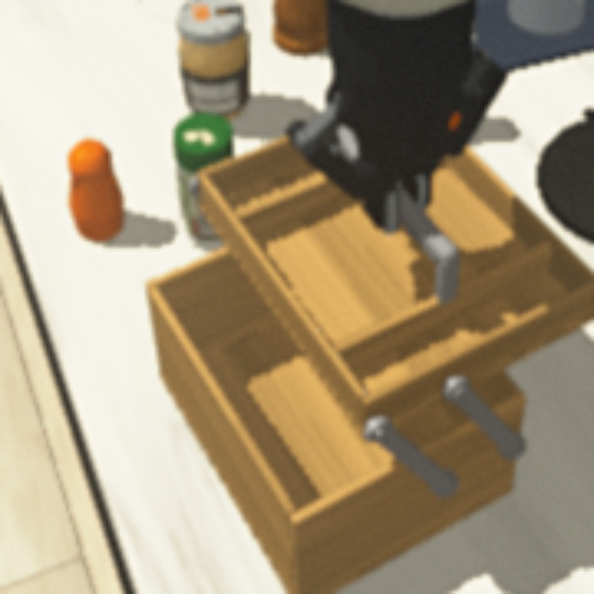

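The tray is up on its arms at q≈0.57, held and level. I'll continue at a slower pace to keep the force low.

Request:
play_rows(series="0.010 0 -0.0040 0 0 0 1;0.0105 0 -0.0031 0 0 0 1;0.011 0 -0.002 0 0 0 1;0.011 0 -0.001 0 0 0 1;0.011 0 0.0003 0 0 0 1")

```text
time: 5.8
tcp_pos: [0.564, 0.1058, 0.2034]
ee_rot: [0.999, 0.054, 0.008, 0.001]
contact_force: [-1.5, 3.4, -10.9]
finger_gap: 0.011
```

Run:
```python
from h import *
sw([.4635,.0936,.149],dq=.12)
```

```text
t 5.8 F [ -1.5   3.4 -10.9] M [0.4 0.5 0.3] gap 0.010969180062628696 q 1.102 rad err mm -0.4 x -0.5
yaw 6.193760542607856
1.22 [13.1 -0.1  1.7]
1.34 [12.8 -0.1  3.3]
1.46 [12.3 -0.1  4.8]
1.58 [11.6 -0.1  6.2]
1.7 [10.8 -0.1  7.6]
```

Request:
play_rows(series="0.011 0 0.0016 0 0 0 1;0.011 0 0.0028 0 0 0 1;0.0105 0 0.004 0 0 0 1;0.010 0 0.0052 0 0 0 1;0.009 0 0.0063 0 0 0 1")

```text
time: 6.3
tcp_pos: [0.6209, 0.1127, 0.1833]
ee_rot: [0.999, 0.054, 0.008, 0.0]
contact_force: [-0.1, 3.7, -3.6]
finger_gap: 0.011
```

Run:
```python
from h import *
sw([.4635,.0936,.149],dq=.1)
```

```text
t 6.3 F [-0.1  3.7 -3.6] M [0.6 0.5 0.3] gap 0.011019906187580026 q 1.664 rad err mm -0.5 x -0.8
yaw 6.207176806062971
1.76 [ 8.5 -0.1  6.9]
1.86 [ 7.8 -0.1  7.8]
1.96 [ 7.  -0.1  8.5]
2.06 [ 6.1 -0.1  9.1]
2.09 [ 1.7 -0.   2.9]
```

Request:
play_rows(series="0.0085 0 0.0069 0 0 0 1;0.0075 0 0.0076 0 0 0 1;0.006 0 0.007 0 0 0 1;0.004 0 0.0055 0 0 0 1;0.003 0 0.004 0 0 0 1")

```text
time: 6.8
tcp_pos: [0.6525, 0.1166, 0.1486]
ee_rot: [0.998, 0.054, 0.007, -0.0]
contact_force: [-4.6, 3.4, -6.5]
finger_gap: 0.0109
```

Run:
```python
from h import *
sw([.4635,.0936,.149],dq=.1)
```

```text
t 6.8 F [-4.6  3.4 -6.5] M [0.5 1.2 0.3] gap 0.010947451072748497 q 2.097 rad err mm -0.3 x -1.0
yaw 6.237323976971791
2.09 [-0.1  0.  -0.2]
2.09 [0. 0. 0.]
2.09 [0. 0. 0.]
2.09 [0. 0. 0.]
2.09 [0. 0. 0.]
```

Fully open by kinematics. Releasing and retreating upward.

Request:
play_rows(series="0 0 0 0 0 0 0.2;0 0 0 0 0 0 -0.1;0 0 0 0 0 0 -0.2;0 0 -0.03 0 0 0 -0.2;0 0 -0.05 0 0 0 -0.2")

```text
time: 7.3
tcp_pos: [0.6504, 0.1136, 0.2261]
ee_rot: [0.999, 0.053, 0.004, 0.001]
contact_force: [1.0, 0.1, 0.6]
finger_gap: 0.0509
```

Run:
```python
from h import *
to(.593,.341,.2,1.05)
im=robot.camera("side");cv2.imwrite("pics/s6.png",cv2.resize(im[110:350,210:450,::-1],None,fx=2.5,fy=2.5))
```

```text
t 7.3 tcp [0.6504 0.1136 0.2261] F [1.  0.1 0.6] gap 0.0509 | d mm [ -33.2 -232.2   25.1] rot [  0.39  -0.37 -54.08]
```

View pics/s6.png

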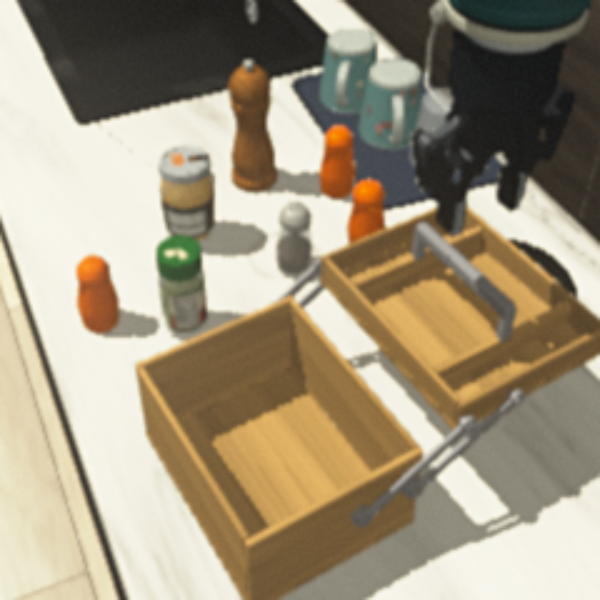

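The tray rests open behind the box and everything else stands as before. Moving over the shaker.

Request:
play_rows(series="-0.005 -0.034 0 0 0 -8 -0.6;0 -0.034 0 0 0 -8 -0.6;0.005 -0.033 0 0 0 -8 -0.6;0.009 -0.032 0 0 0 -8 -0.6;0.014 -0.03 0 0 0 -8 -0.6")

```text
time: 7.85
tcp_pos: [0.6166, 0.2764, 0.2431]
ee_rot: [0.918, 0.396, 0.016, 0.008]
contact_force: [0.6, 0.3, -0.2]
finger_gap: 0.0684
```

Run:
```python
from h import *
to(.593,.341,.2,1.05)
```

```text
t 7.85 tcp [0.6166 0.2764 0.2431] F [ 0.6  0.3 -0.2] gap 0.0684 | d mm [ 29.9 -62.6  42.1] rot [  1.71  -1.11 -13.47]
```

Request:
play_rows(series="0.013 -0.02 0.01 0.8 -0.5 -6 -0.6;0.014 -0.018 0.012 0.8 -0.5 -6 -0.6;0.012 -0.014 0.012 0 0 -1.5 -0.6;0 0 0 0 0 0 -0.6")

```text
time: 8.25
tcp_pos: [0.5979, 0.3464, 0.211]
ee_rot: [0.86, 0.51, 0.004, 0.0]
contact_force: [0.5, -0.5, 0.1]
finger_gap: 0.0685
```

Run:
```python
from h import *
to(.593,.341,.2,1.05)
```

```text
t 8.25 tcp [0.5979 0.3464 0.211 ] F [ 0.5 -0.5  0.1] gap 0.0685 | d mm [-7.2 -1.8 10.9] rot [ 0.25 -0.43  1.17]
```

Request:
play_rows(series="-0.007 -0.002 0.01 0.2 -0.4 1 -0.6;0 0 0.02 0 0 0 -0.6;0 0 0.02 0 0 0 -0.6;0 0 0.02 0 0 0 -0.6;0 0 0 0 0 0 -0.6")

```text
time: 8.75
tcp_pos: [0.5954, 0.3352, 0.1401]
ee_rot: [0.868, 0.497, 0.002, 0.002]
contact_force: [0.8, -0.5, -0.3]
finger_gap: 0.0686
```

Run:
```python
from h import *
to(.593,.341,.032,1.05)
for c in("side","top"):
    im=robot.camera(c)
    a=im[110:260,250:410] if c=="side" else im[110:260,230:390]
    cv2.imwrite(f"pics/{c}7.png",cv2.resize(a[:,:,::-1],None,fx=4,fy=4))
```

```text
t 8.75 tcp [0.5954 0.3352 0.1401] F [ 0.8 -0.5 -0.3] gap 0.0686 | d mm [  3.6  -5.6 108.1] rot [ 0.35 -0.07 -0.61]
```

View pics/side7.png

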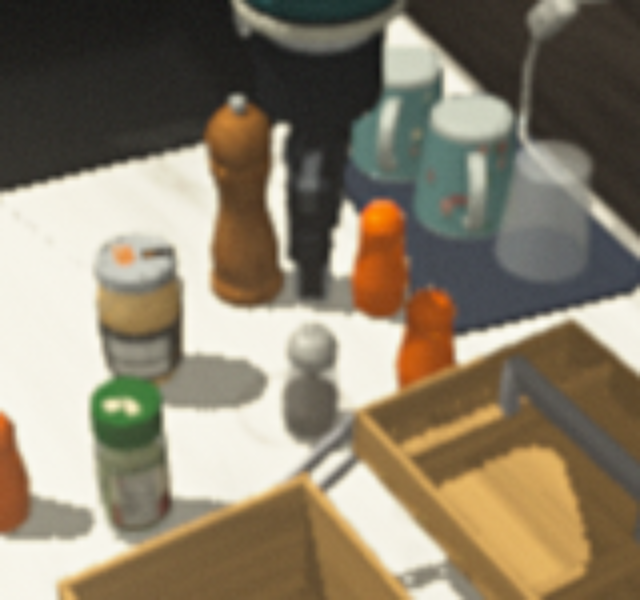

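View pics/top7.png

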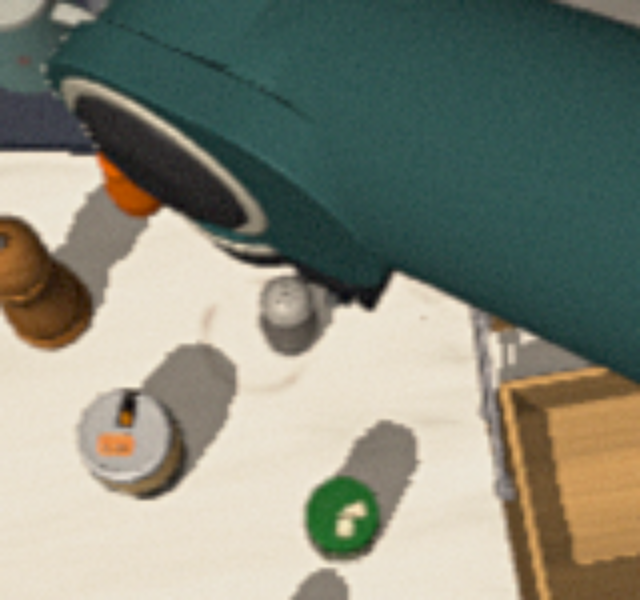

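Request:
play_rows(series="0.003 -0.005 0 0.3 0 -0.5 -0.6;0 0 0 0 0 0 -0.6;0 0 0.02 0 0 0 -0.6")

```text
time: 9.15
tcp_pos: [0.5955, 0.3431, 0.1284]
ee_rot: [0.866, 0.5, 0.006, -0.0]
contact_force: [0.2, 0.1, -0.7]
finger_gap: 0.0683
```

Run:
```python
from h import *
to(.593,.341,.032,1.05)
```

```text
t 9.15 tcp [0.5955 0.3431 0.1284] F [ 0.2  0.1 -0.7] gap 0.0683 | d mm [-4.2 -1.7 96.3] rot [ 0.34 -0.63 -0.14]
```

Request:
play_rows(series="-0.003 -0.001 0.015 0.2 -0.3 0 -0.6;0 0 0.01 0 0 0 -0.6;0 0 0 0 0 0 -0.6")

```text
time: 9.45
tcp_pos: [0.5924, 0.3403, 0.0995]
ee_rot: [0.866, 0.5, 0.002, -0.0]
contact_force: [-1.0, -0.4, -0.4]
finger_gap: 0.0682
```

Run:
```python
from h import *
to(.593,.341,.032,1.05)
im=robot.camera("side")
a=im[150:250,270:370]
cv2.imwrite(f"pics/side8.png",cv2.resize(a[:,:,::-1],None,fx=6,fy=6))
print((proj("side",[[.593,.341,0],[.593,.341,.09],robot.read_state()["tcp_pos"]])-[270,150])*6)
```

```text
t 9.45 tcp [0.5924 0.3403 0.0995] F [-1.  -0.4 -0.4] gap 0.0682 | d mm [ 0.7  0.1 67.5] rot [ 0.06 -0.17 -0.14]
[[340.91071803 394.42876648]
 [341.96220826 246.19403913]
 [341.71630877 228.91465644]]
```

View pics/side8.png

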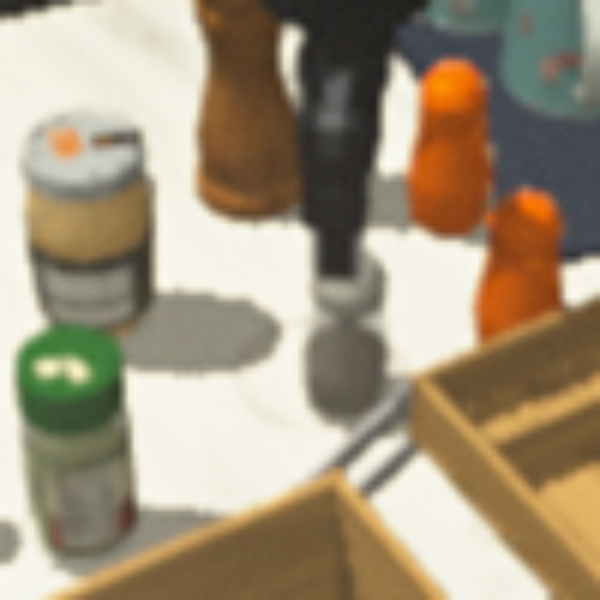

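The gripper is centred over the grey shaker, with the near finger at (338,250) in front of it. Descending.

Request:
play_rows(series="0.0005 0 0.015 0 0 0 -0.6;0 0 0.018 0 0 0 -0.6;0 0 0.015 0 0 0 -0.6;0 0 0.008 0 0 0 -0.6;0 0 0 0 0 0 -0.6")

```text
time: 10.0
tcp_pos: [0.5932, 0.3413, 0.0399]
ee_rot: [0.866, 0.5, 0.002, -0.0]
contact_force: [-0.8, 0.2, -0.5]
finger_gap: 0.0683
```

Run:
```python
from h import *
to(.593,.341,.032,1.05)
```

```text
t 10.0 tcp [0.5932 0.3413 0.0399] F [-0.8  0.2 -0.5] gap 0.0683 | d mm [-0.4 -0.   7.9] rot [ 0.08 -0.22 -0.14]
```

Request:
play_rows(series="0 0 0.008 0 0 0 -0.6;0 0 0 0 0 0 0;0 0 0 0 0 0 0.5;0 0 0 0 0 0 1;0 0 0 0 0 0 1", grip_force=25)

```text
time: 10.5
tcp_pos: [0.5937, 0.3418, 0.0325]
ee_rot: [0.866, 0.5, 0.003, -0.0]
contact_force: [-1.0, 0.2, -1.1]
finger_gap: 0.0395
```

Request:
play_rows(series="0 0 0 0 0 0 1;0 0 0 0 0 0 1")

```text
time: 10.7
tcp_pos: [0.5939, 0.3419, 0.0329]
ee_rot: [0.866, 0.5, 0.003, -0.0]
contact_force: [-0.1, -0.7, -0.7]
finger_gap: 0.0391
```

Run:
```python
from h import *
to(.593,.341,.032,1.05)
```

```text
t 10.7 tcp [0.5939 0.3419 0.0329] F [-0.1 -0.7 -0.7] gap 0.0391 | d mm [-1.2 -0.3  0.9] rot [ 0.14 -0.33 -0.15]
```

Request:
play_rows(series="0 0 -0.01 0 0 0 1;0 0 -0.03 0 0 0 1;0 0 -0.04 0 0 0 1;0 0 -0.05 0 0 0 1;0 0 -0.035 0 0 0 1")

```text
time: 11.2
tcp_pos: [0.5908, 0.3401, 0.2005]
ee_rot: [0.866, 0.501, -0.001, -0.001]
contact_force: [0.3, -0.7, -1.1]
finger_gap: 0.0389
```

Run:
```python
from h import *
to(.462,.1025,.2,1.05)
im=robot.camera("side");cv2.imwrite("pics/s9.png",cv2.resize(im[110:290,230:410,::-1],None,fx=3.3,fy=3.3))
```

```text
t 11.2 tcp [0.5908 0.3401 0.2005] F [ 0.3 -0.7 -1.1] gap 0.0389 | d mm [-270.1    6.8    0.8] rot [-0.15  0.06 -0.07]
```

View pics/s9.png

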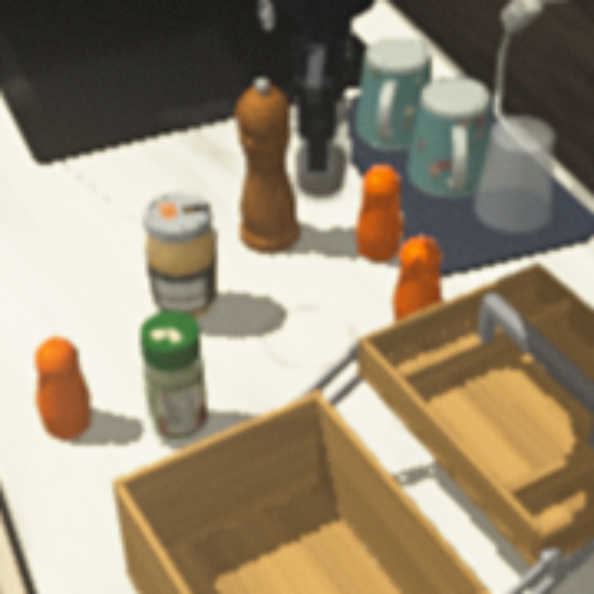

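The shaker is held upright at (322,170) in the crop. Carrying it to the box.

Request:
play_rows(series="-0.025 0.001 0 0 0 0 1;-0.035 0.001 0 0 0 0 1;-0.04 0.001 0 0 0 0 1;-0.04 0.001 0 0 0 0 1;-0.04 0.001 0 0 0 0 1")

```text
time: 11.75
tcp_pos: [0.5042, 0.1837, 0.2092]
ee_rot: [0.864, 0.503, 0.006, -0.001]
contact_force: [1.1, -0.3, -0.5]
finger_gap: 0.039
```

Run:
```python
from h import *
to(.462,.1025,.2,1.05)
```

```text
t 11.75 tcp [0.5042 0.1837 0.2092] F [ 1.1 -0.3 -0.5] gap 0.039 | d mm [-91.6   3.4   8.2] rot [ 0.17 -0.63  0.25]
```

Request:
play_rows(series="-0.035 0.001 0 0 0 0 1;-0.03 0.001 0 0 -0.3 0 1;-0.015 0 0 0 -0.3 0 1;0 0 0 0 0 0 1;0 0 0 0 0 0 1")

```text
time: 12.25
tcp_pos: [0.4627, 0.1058, 0.2098]
ee_rot: [0.866, 0.501, 0.0, 0.004]
contact_force: [0.2, -0.4, -1.1]
finger_gap: 0.0391
```

Run:
```python
from h import *
to(.462,.1025,.2,1.05)
im=robot.camera("side");cv2.imwrite("pics/s10.png",cv2.resize(im[140:350,220:420,::-1],None,fx=2.8,fy=2.8))
```

```text
t 12.25 tcp [0.4627 0.1058 0.2098] F [ 0.2 -0.4 -1.1] gap 0.0391 | d mm [-3.2  1.   9.8] rot [ 0.45  0.22 -0.05]
```

View pics/s10.png

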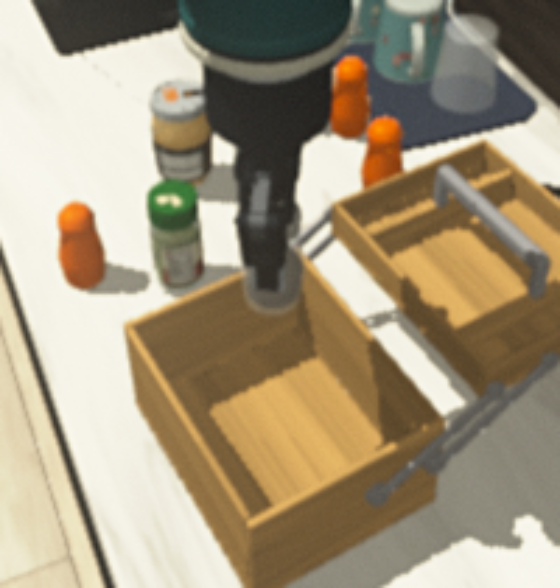

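Request:
play_rows(series="-0.002 0 0.02 0.3 0.2 0 1;0 0 0.03 0 0 0 1;0 0 0.03 0 0 0 1;0 0 0.025 0 0 0 1;0 0 0.01 0 0 0 1")

```text
time: 12.8
tcp_pos: [0.4654, 0.11, 0.0928]
ee_rot: [0.864, 0.503, 0.004, 0.001]
contact_force: [-0.3, 0.3, -0.9]
finger_gap: 0.0396
```

Run:
```python
from h import *
to(.462,.1025,.039,1.05)
```

```text
t 12.8 tcp [0.4654 0.11   0.0928] F [-0.3  0.3 -0.9] gap 0.0396 | d mm [-8.5  0.4 53.8] rot [ 0.29 -0.32  0.29]
```

Request:
play_rows(series="-0.005 0 0.01 0.2 -0.3 0 1;0 0 0.015 0 0 0 1;0 0 0.01 0 0 0 1;0 0 0.003 0 0 0 1;0 0 0 0 0 0 1")

```text
time: 13.3
tcp_pos: [0.4641, 0.1075, 0.0539]
ee_rot: [0.863, 0.505, 0.001, 0.0]
contact_force: [0.1, 0.6, -1.3]
finger_gap: 0.0393
```

Run:
```python
from h import *
to(.462,.1025,.039,1.05)
```

```text
t 13.3 tcp [0.4641 0.1075 0.0539] F [ 0.1  0.6 -1.3] gap 0.0393 | d mm [-5.4  0.6 14.9] rot [ 0.07 -0.06  0.44]
```

Request:
play_rows(series="0 0 0.005 0 0 0 1;0 0 0.003 0 0 0 1;0 0 0.002 0 0 0 1;0 0 0.001 0 0 0 1;0 0 0 0 0 0 1")

```text
time: 13.8
tcp_pos: [0.4653, 0.1075, 0.0436]
ee_rot: [0.864, 0.504, 0.002, 0.001]
contact_force: [0.6, -0.1, -0.8]
finger_gap: 0.0392
```

Request:
play_rows(series="0 0 0.002 0 0 0 1;0 0 0.001 0 0 0 1;0 0 0.001 0 0 0 1;0 0 0 0 0 0 1")

```text
time: 14.2
tcp_pos: [0.4654, 0.1075, 0.0395]
ee_rot: [0.864, 0.504, 0.002, 0.001]
contact_force: [-0.3, 0.0, -1.5]
finger_gap: 0.0392
```

Request:
play_rows(series="0 0 0.001 0 0 0 1;0 0 0.001 0 0 0 1;0 0 0.001 0 0 0 1")

```text
time: 14.5
tcp_pos: [0.4659, 0.1074, 0.0374]
ee_rot: [0.864, 0.504, 0.002, 0.002]
contact_force: [-9.8, -7.0, 34.5]
finger_gap: 0.0389
```

Contact with the floor (34 N). I'll relax by about 1 mm, then open.

Request:
play_rows(series="0 0 -0.0005 0 0 0 1;0 0 0 0 0 0 1")

```text
time: 14.7
tcp_pos: [0.4661, 0.1073, 0.0383]
ee_rot: [0.864, 0.504, 0.002, 0.002]
contact_force: [-0.0, -0.6, -0.7]
finger_gap: 0.0394
```

Request:
play_rows(series="0 0 0 0 0 0 0;0 0 0 0 0 0 -0.3;0 0 0 0 0 0 -0.5;0 0 0 0 0 0 -0.5")

```text
time: 15.1
tcp_pos: [0.4662, 0.1074, 0.0381]
ee_rot: [0.864, 0.504, 0.002, 0.002]
contact_force: [0.2, 0.2, 0.0]
finger_gap: 0.0638
```

Run:
```python
from h import *
to(.462,.1025,.039,1.05)
im=robot.camera("side");cv2.imwrite("pics/s11.png",cv2.resize(im[190:350,240:400,::-1],None,fx=3.7,fy=3.7))
```

```text
t 15.1 tcp [0.4662 0.1074 0.0381] F [0.2 0.2 0. ] gap 0.0638 | d mm [-6.4 -1.2 -0.9] rot [ 0.34 -0.11  0.4 ]
```

View pics/s11.png

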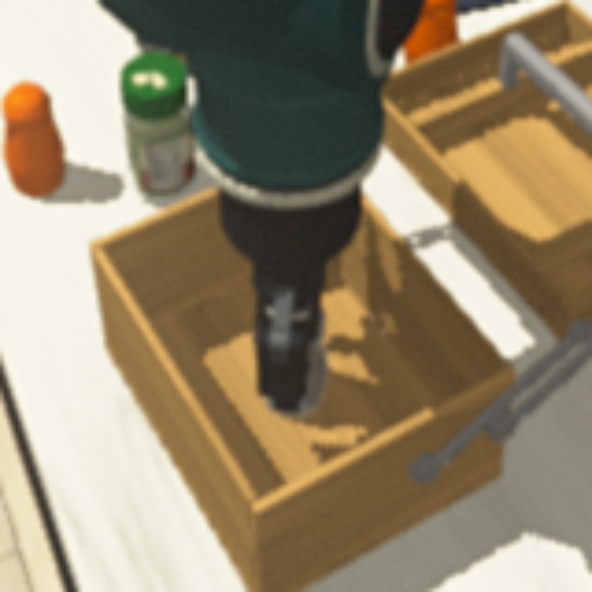

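Released. Straight up, slowly at first.

Request:
play_rows(series="0 0 -0.015 0 0 0 -0.5;0 0 -0.03 0 0 0 -0.5;0 0 -0.04 0 0 0 -0.5;0 0 -0.05 0 0 0 -0.5;0 0 -0.04 0 0 0 -0.5")

```text
time: 15.65
tcp_pos: [0.4617, 0.1088, 0.2172]
ee_rot: [0.862, 0.506, -0.002, -0.001]
contact_force: [-0.4, -0.9, -0.4]
finger_gap: 0.0637
```

Run:
```python
from h import *
to(.6525,.1166,.235,.109)
im=robot.camera("side");cv2.imwrite("pics/s12.png",cv2.resize(im[150:350,220:420,::-1],None,fx=3,fy=3))
```

```text
t 15.65 tcp [0.4617 0.1088 0.2172] F [-0.4 -0.9 -0.4] gap 0.0637 | d mm [ 99.9 162.7 -18.6] rot [-0.13  0.19 54.56]
```

View pics/s12.png

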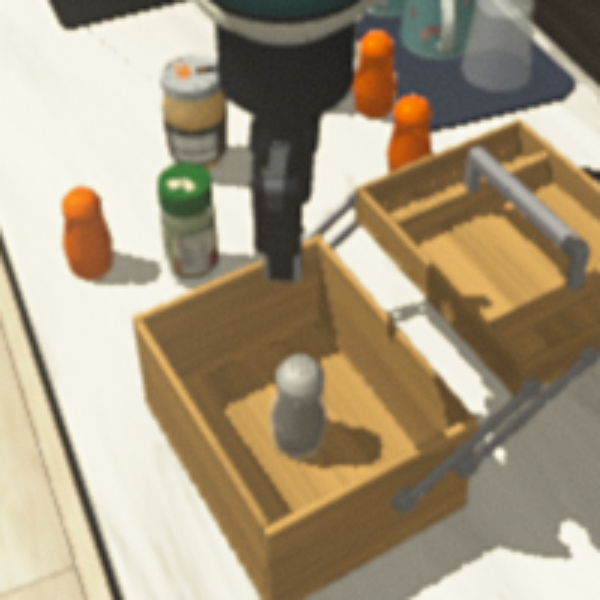

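The shaker stands upright in the compartment at (299,405) in the crop, and the arm is clear. Back to the handle, now at TCP (0.6525, 0.1166).

Request:
play_rows(series="0.014 0.023 -0.005 0 0 8 -0.4;0.017 0.021 -0.004 0 0 8 -0.4;0.02 0.018 -0.003 0 0 8 -0.4;0.022 0.015 0 0 0 8 -0.4;0.024 0.012 0 0 0 8 -0.3")

```text
time: 16.2
tcp_pos: [0.6003, 0.1149, 0.2451]
ee_rot: [0.985, 0.17, 0.005, 0.002]
contact_force: [-0.4, 0.4, 0.0]
finger_gap: 0.056
```

Run:
```python
from h import *
to(.6525,.1166,.235,.109)
```

```text
t 16.2 tcp [0.6003 0.1149 0.2451] F [-0.4  0.4  0. ] gap 0.056 | d mm [49.6 15.8 10.6] rot [ 0.23 -0.56 13.38]
```

Request:
play_rows(series="0.022 0.007 0 0 0 6 -0.2;0.018 0.003 0.005 0.2 -0.4 6 -0.2;0.006 0 0.005 0 0 1 -0.2;0 0 0 0 0 0 -0.2")

```text
time: 16.6
tcp_pos: [0.6503, 0.1189, 0.2384]
ee_rot: [0.999, 0.053, 0.002, -0.002]
contact_force: [-0.6, -0.6, 0.3]
finger_gap: 0.0511
```

Run:
```python
from h import *
to(.6525,.1166,.148,.109)
```

```text
t 16.6 tcp [0.6503 0.1189 0.2384] F [-0.6 -0.6  0.3] gap 0.0511 | d mm [ 1.6  2.9 90.4] rot [-0.2  -0.22 -0.21]
```

Request:
play_rows(series="0.001 0.001 0.022 0 0 0 -0.2;0 0 0.025 0 0 0 -0.2;0 0 0.02 0 0 0 -0.2;0 0 0.012 0 0 0 -0.2;0 0 0 0 0 0 -0.2")

```text
time: 17.1
tcp_pos: [0.6484, 0.1192, 0.1611]
ee_rot: [0.998, 0.06, 0.003, -0.003]
contact_force: [-0.8, 0.0, 0.2]
finger_gap: 0.0514
```

Run:
```python
from h import *
to(.6525,.1166,.148,.109)
im=robot.camera("side");cv2.imwrite("pics/s13.png",cv2.resize(im[150:350,250:450,::-1],None,fx=3,fy=3))
```

```text
t 17.1 tcp [0.6484 0.1192 0.1611] F [-0.8  0.   0.2] gap 0.0514 | d mm [ 3.7  3.2 13.1] rot [-0.31 -0.37  0.64]
```

View pics/s13.png

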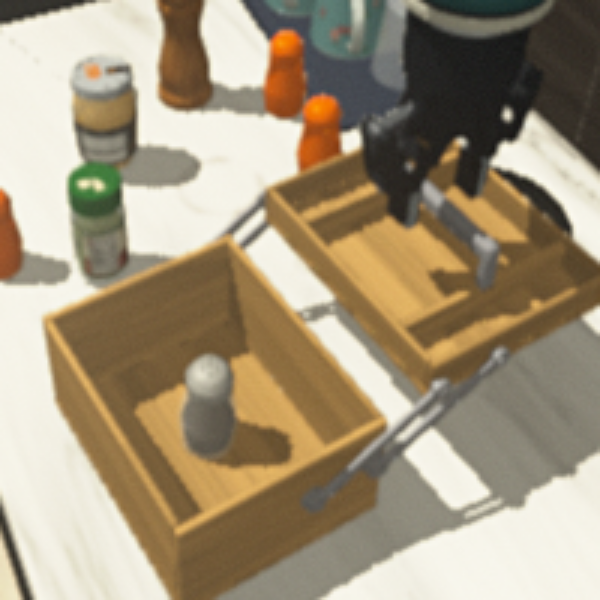

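The fingers straddle the bar. Final descent, then close.

Request:
play_rows(series="0.003 0.001 0.009 0 -0.3 0.5 -0.2;0 0 0.003 0 0 0 -0.2;0 0 0 0 0 0 -0.2")

```text
time: 17.45
tcp_pos: [0.6531, 0.119, 0.1521]
ee_rot: [0.998, 0.056, 0.002, -0.003]
contact_force: [-0.5, -0.6, 1.2]
finger_gap: 0.0517
```

Request:
play_rows(series="0 0 0 0 0 0 0.3;0 0 0 0 0 0 1;0 0 0 0 0 0 1;0 0 0 0 0 0 1", grip_force=40)

```text
time: 17.85
tcp_pos: [0.652, 0.119, 0.153]
ee_rot: [0.998, 0.056, 0.001, -0.003]
contact_force: [1.7, -0.1, 2.1]
finger_gap: 0.011
```

Run:
```python
from h import *
to(.6525,.1166,.148,.109)
```

```text
t 17.85 tcp [0.652 0.119 0.153] F [ 1.7 -0.1  2.1] gap 0.011 | d mm [0.2 2.5 5. ] rot [-0.28 -0.17  0.19]
```

The grip is about 7 mm high on the bar, so I'll regrip lower.

Request:
play_rows(series="0 0 0 0 0 0 0.3;0 0 0.003 0 0 0 0.3;0 0 0.004 0 0 0 0.3;0 0 0.002 0 0 0 0.3;0 0 0 0 0 0 0.3")

```text
time: 18.35
tcp_pos: [0.6522, 0.1192, 0.1432]
ee_rot: [0.998, 0.056, 0.002, -0.003]
contact_force: [-0.7, 0.1, 0.7]
finger_gap: 0.0296
```

Request:
play_rows(series="0 0 0 0 0 0 1;0 0 0 0 0 0 1;0 0 0 0 0 0 1;0 0 0 0 0 0 1")

```text
time: 18.75
tcp_pos: [0.652, 0.1192, 0.1432]
ee_rot: [0.998, 0.056, 0.001, -0.003]
contact_force: [-0.3, -0.3, -1.3]
finger_gap: 0.0113
```

Run:
```python
from h import *
s=robot.read_state();p=s["tcp_pos"];print(p,s["contact_force"])
p0=p-np.array([.1905*np.cos(.1156),.1905*np.sin(.1156),0]);print(p0)
sw(p0,dq=.1,sgn=-1)
```

```text
[0.65200803 0.11916723 0.14319312] [-0.29170611 -0.30185817 -1.30960275]
[0.46277948 0.09719444 0.14319312]
t 18.75 F [-0.3 -0.3 -1.3] M [0.  0.  0.3] gap 0.01134287613106203 q 2.094 rad err mm 0.0 x -0.0
yaw 6.460115981514905
1.99 [-5.9 -0.  -9.3]
1.89 [-6.8 -0.  -8.6]
1.79 [-7.7 -0.  -7.9]
1.69 [-8.4 -0.  -7.1]
1.59 [-9.1 -0.  -6.2]
```

Request:
play_rows(series="-0.003 0 -0.0047 0 0 0 1;-0.006 0 -0.0086 0 0 0 1;-0.007 0 -0.0078 0 0 0 1;-0.0075 0 -0.007 0 0 0 1;-0.0085 0 -0.006 0 0 0 1")

```text
time: 19.25
tcp_pos: [0.6188, 0.1152, 0.1792]
ee_rot: [0.998, 0.056, 0.002, -0.003]
contact_force: [2.7, -1.5, -0.9]
finger_gap: 0.0113
```

Run:
```python
from h import *
sw([.4628,.0972,.1432],dq=.1,sgn=-1)
```

```text
t 19.25 F [ 2.7 -1.5 -0.9] M [-0.1 -0.3  0.3] gap 0.01134124268542057 q 1.643 rad err mm 0.0 x 0.1
yaw 6.454665023411275
1.54 [-9.4 -0.  -5.8]
1.44 [-9.9  0.  -4.8]
1.34 [-10.3   0.   -3.8]
1.24 [-10.7   0.   -2.7]
1.14 [-10.9   0.   -1.7]
```

Request:
play_rows(series="-0.0094 0 -0.0056 0 0 0 1;-0.01 0 -0.0046 0 0 0 1;-0.0103 0 -0.0036 0 0 0 1;-0.0107 0 -0.0025 0 0 0 1;-0.0109 0 -0.0014 0 0 0 1")

```text
time: 19.75
tcp_pos: [0.5622, 0.1083, 0.1982]
ee_rot: [0.998, 0.056, 0.001, -0.002]
contact_force: [0.7, -0.8, -9.5]
finger_gap: 0.0114
```

Run:
```python
from h import *
sw([.4628,.0972,.1432],dq=.1,sgn=-1)
```

```text
t 19.75 F [ 0.7 -0.8 -9.5] M [-0.1  0.   0.2] gap 0.011438400820527567 q 1.09 rad err mm 0.2 x 0.5
yaw 6.450469653018715
0.99 [-11.   0.   0.]
0.89 [-10.9   0.    1.1]
0.79 [-10.8   0.    2.2]
0.69 [-10.5   0.    3.3]
0.59 [-10.1   0.    4.3]
```

Request:
play_rows(series="-0.011 0 0.0003 0 0 0 1;-0.0109 0 0.0014 0 0 0 1;-0.0107 0 0.0025 0 0 0 1;-0.0105 0 0.0035 0 0 0 1;-0.01 0 0.0046 0 0 0 1")

```text
time: 20.25
tcp_pos: [0.5038, 0.1011, 0.1845]
ee_rot: [0.998, 0.056, 0.001, -0.002]
contact_force: [12.0, 2.7, -23.8]
finger_gap: 0.0111
```

Run:
```python
from h import *
sw([.4628,.0972,.1432],dq=.08,sgn=-1,n=6)
```

```text
t 20.25 F [ 12.    2.7 -23.8] M [ 0.4 -2.4  0.2] gap 0.011133165062114186 q 0.535 rad err mm 0.5 x 0.9
yaw 6.427822332463222
0.45 [-7.5  0.   4.6]
0.37 [-7.1  0.   5.2]
0.29 [-6.7  0.   5.7]
0.21 [-6.2  0.   6.2]
0.13 [-5.7  0.   6.7]
0.05 [-5.1  0.   7.2]
```

Request:
play_rows(series="-0.005 0 0.0036 0 0 0 1;-0.005 0 0.0038 0 0 0 1;-0.0045 0 0.004 0 0 0 1;-0.0042 0 0.0043 0 0 0 1;-0.004 0 0.0045 0 0 0 1")

```text
time: 20.75
tcp_pos: [0.4771, 0.0979, 0.1626]
ee_rot: [0.998, 0.056, 0.0, -0.001]
contact_force: [-3.5, -2.5, -0.2]
finger_gap: 0.0116
```

Run:
```python
from h import *
sw([.4628,.0972,.1432],dq=.04,sgn=-1,n=5)
```

```text
t 20.75 F [-3.5 -2.5 -0.2] M [-0.4  0.7  0.2] gap 0.011612952495701392 q 0.219 rad err mm -0.0 x 1.0
yaw 6.43169289860639
0.18 [-2.9  0.   3.3]
0.14 [-2.8  0.   3.4]
0.1 [-2.6  0.   3.5]
0.06 [-2.5  0.   3.6]
0.02 [-2.4  0.   3.7]
```

Request:
play_rows(series="-0.0025 0 0.0028 0 0 0 1;-0.0025 0 0.003 0 0 0 1;-0.002 0 0.0026 0 0 0 1;-0.0015 0 0.002 0 0 0 1;-0.001 0 0.0015 0 0 0 1")

```text
time: 21.25
tcp_pos: [0.4667, 0.0966, 0.1493]
ee_rot: [0.998, 0.056, 0.0, -0.001]
contact_force: [-2.4, -1.4, -2.6]
finger_gap: 0.011
```

Run:
```python
from h import *
sw([.4628,.0972,.1432],dq=.02,sgn=-1,n=3)
```

```text
t 21.25 F [-2.4 -1.4 -2.6] M [-0.4  0.4  0.3] gap 0.01095168499549282 q 0.065 rad err mm 0.0 x 1.0
yaw 6.428866152393285
0.05 [-1.2  0.   1.8]
0.03 [-1.2  0.   1.9]
0.01 [-1.1  0.   1.9]
```

Request:
play_rows(series="-0.001 0 0.0015 0 0 0 1;-0.001 0 0.0015 0 0 0 1;-0.0008 0 0.0012 0 0 0 1;-0.0006 0 0.001 0 0 0 1")

```text
time: 21.65
tcp_pos: [0.4632, 0.0962, 0.1437]
ee_rot: [0.998, 0.056, 0.0, -0.001]
contact_force: [-1.3, -2.7, -2.8]
finger_gap: 0.0113
```

Run:
```python
from h import *
sw([.4628,.0972,.1432],dq=.02,sgn=-1,n=3)
```

```text
t 21.65 F [-1.3 -2.7 -2.8] M [-0.3  0.3  0.3] gap 0.011276772273923133 q 0.005 rad err mm 0.0 x 1.0
yaw 6.425017666775416
0 [-0.3  0.   0.5]
0 [0. 0. 0.]
0 [0. 0. 0.]
```

Press on gently until contact shows.

Request:
play_rows(series="-0.0005 0 0.0008 0 0 0 1;-0.0005 0 0.0008 0 0 0 1")

```text
time: 21.85
tcp_pos: [0.4629, 0.0962, 0.1427]
ee_rot: [0.998, 0.056, 0.001, -0.001]
contact_force: [-4.2, -4.5, 17.7]
finger_gap: 0.0116
```

Run:
```python
from h import *
sw([.4628,.0972,.1432],dq=.02,sgn=-1,n=1)
```

```text
t 21.85 F [-4.2 -4.5 17.7] M [-0.8  0.9  0.2] gap 0.01161171422527649 q -0.004 rad err mm -0.2 x 1.0
yaw 6.413926990490673
0 [ 0.2 -0.  -0.4]
```

The tray is on the rim. Relax, release, retreat.

Request:
play_rows(series="0 0 0 0 0 0 1;0 0 0 0 0 0 0.3;0 0 0 0 0 0 -0.2;0 0 0 0 0 0 -0.3;0 0 0 0 0 0 -0.3")

```text
time: 22.35
tcp_pos: [0.4639, 0.097, 0.1438]
ee_rot: [0.998, 0.056, 0.002, -0.002]
contact_force: [0.0, 0.6, -0.2]
finger_gap: 0.0556
```

Request:
play_rows(series="0 0 -0.02 0 0 0 -0.3;0 0 -0.04 0 0 0 -0.3;0 0 -0.05 0 0 0 -0.3;0 0 -0.04 0 0 0 -0.3;0 0 0 0 0 0 -0.3")

```text
time: 22.85
tcp_pos: [0.4626, 0.0973, 0.2986]
ee_rot: [0.998, 0.057, 0.001, -0.003]
contact_force: [0.4, 0.2, -0.9]
finger_gap: 0.0553
```

Request:
play_rows(series="0 0.04 0 0 0 0 -0.3;0 0.05 0 0 0 0 -0.3;0 0.05 0 0 0 0 -0.3;0 0.05 0 0 0 0 -0.3;0 0.03 0 0 0 0 -0.3")

```text
time: 23.35
tcp_pos: [0.4885, -0.1231, 0.2986]
ee_rot: [0.998, 0.061, 0.003, -0.002]
contact_force: [0.7, 1.0, 0.6]
finger_gap: 0.0558
```

Run:
```python
from h import *
to(.462,.1,.3,.1)
b=[.462,.1024,.1156]
for c in("side","top"):
    im=robot.camera(c);a=cv2.resize(im[:,:,::-1],None,fx=4,fy=4,interpolation=cv2.INTER_CUBIC)
    q=proj(c,rectP(b,.2,.16,.139))*4+1.5;cv2.polylines(a,[q.astype(int)],True,(0,0,255),1)
    q=proj(c,rectP(b,.108,.012,.172))*4+1.5;cv2.polylines(a,[q.astype(int)],True,(0,0,255),1)
    a=a[480:1440,880:1640] if c=="side" else a[500:1140,820:1860]
    cv2.imwrite(f"pics/{c}14.png",cv2.resize(a,None,fx=.62,fy=.62))
```

```text
t 23.35 tcp [ 0.4885 -0.1231  0.2986] F [0.7 1.  0.6] gap 0.0558 | d mm [   0.9 -224.7   -0.6] rot [-0.2  -0.38  1.28]
```

View pics/side14.png

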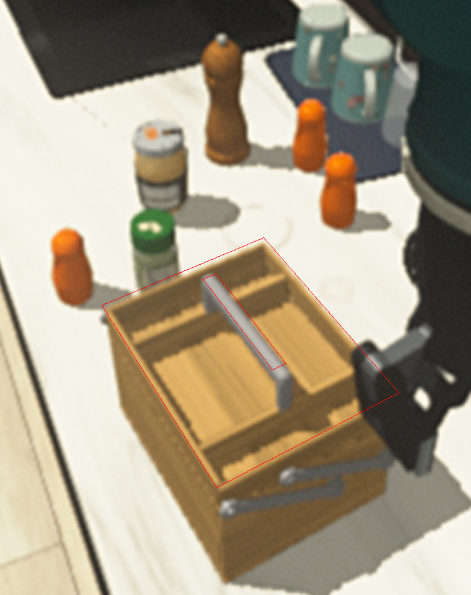

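View pics/top14.png

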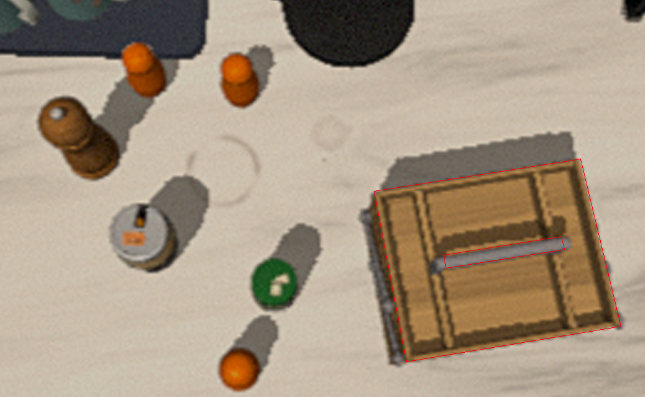

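The tray sits on its closed outline in both views, the other jars, mill and orange look-alikes stand where they were, and the arm is clear. Handing in.

```bash
python3 -c "
from bench import robot
robot.sign_off()"
```

```text
the job is handed in; nothing more can be done
```

The salt shaker is packed in the picnic box and the tray is closed over it. I handed the job in at about 23 s of the 72 s allowed.

- **Tray open:** I took the bar handle and swung the tray to its open stop. The measured swing was 2.097 rad, and the picture showed it resting behind the box. The force rose briefly to about 48 N while lifting, so I slowed down after that.
- **Shaker:** I set the grey-domed clear shaker down upright near the middle of the compartment and let go. The picture taken afterwards showed it standing. It met the floor with a 34 N push, firmer than I meant. I eased that off before opening the fingers.
- **Tray closed:** I first gripped the bar about 7 mm too high, so I regripped lower. Then I lowered the tray in small steps until it touched the rim at about 18 N (swing about 0).

**Last checks:** the tray and handle matched their closed outline in both cameras to within about 2–3 mm. The spice jar, honey jar, mill and orange look-alikes stood where they were, and the arm touched nothing. The shaker cannot be seen under the closed tray, so I did not recheck it after closing.

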